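Switch on the tabletop cooker and click its power dial to step five

TASK

Get the covered pot heating: switch the tabletop cooker on at its mains rocker and, with a fingertip against the side of the bar grip, turn the power dial clockwise click by click until it rests in step five (the fifth dot after the long off mark). Do not pinch the dial between the fingers, and leave the pot and everything else lying about where it stands.

Things in the scene. Friction and masses are not known exactly. Their poses are not given: they have to be found in the camera images.
- cooker: Fixed one-ring tabletop cooker, white, 380 mm deep (own x) by 300 mm wide (own y). Origin: centre of its underside, on the table. Own -x is the front, +y its left seen from the front, z up. Black glass top 66 mm above the table, own x from -91 to +183 mm; before it a flat aluminium control deck, 62 mm high, with the dial at (-147, -78) mm and the rocker's pivot at (-147, +82) mm, own x and y.
- dial (a joint): Angle of the power dial, rad, growing clockwise seen from above; 0 = off, stop at 4.40. Clicks every 36 degrees: step n rests at 0.628 n (step five 3.14). Starts at off or step 1 to 3. At off the pointer is 126 degrees counter-clockwise from the cooker's +x. 0.06 N m (3 to 4 N on the bar's end) leaves a notch; past half-way it drops into the next by itself and stays there.
- dial_axis (a point): Dial's vertical axis, at the top of its bar grip, 29 mm above the deck (91 mm above the table). Black dial: round skirt 51 mm across, to 9 mm above the deck; on it an upright bar 48 mm long (24 each way), 10 thick, from 9 to 29 mm above the deck. Printed round it, 33.5 mm from the axis: a dash at off, then clockwise seven growing dots, steps 1 to 7. Own x: along the bar to the pointer.
- dial_pointer (a point): Top of the bar grip at its pointer end, 24 mm from the dial's axis; a white line on the top of the bar runs to this end.
- rocker (a joint): Tilt of the mains rocker switch in rad: 0 = off, its on end up; 0.36 = fully on, its on end pressed down. Snap action: about 3 N on the on end starts it, past the middle (0.18) it tips over by itself, and it stays where it is.
- rocker_on_end (a point): Top face of the rocker's on end, 16 mm from the pivot towards the dial (6 mm from the rocker's end), marked with a white dash; the other end has a white ring. Black rocker 44 mm long (cooker's y), 24 mm wide, in a bezel 60 x 38 mm, 2 mm high; it tips about the cooker's x. At off this point is about 13 mm above the deck; pressed down about 6 mm it is fully on.
- pot: Brass-coloured covered pot, 160 mm diameter, 128 mm tall to the lid's knob, two wire handles to 112 mm from its centre; stands on the cooker's glass, its axis about 58 mm behind the cooker's centre. Origin: centre of its underside. Leave it.
- spoon: Steel soup spoon, about 180 mm long, 8 mm high, lying across the front of the glass between controls and pot. Origin: near the middle of its length, underside. Leave it.
- tuna_can: Opened tuna can, 87 mm diameter, 40 mm tall with its lid bent up to about 94 mm, on the table right of the dial. Origin: centre of its underside. Leave it.
- box_closed: Clear food box with blue lid, 120 x 120 x 56 mm, on the table left of the rocker. Origin: centre of its underside. Leave it.
- sauce_bottle: Red squeeze bottle, 60 mm diameter, 192 mm tall, on the table beside the cooker, level with the pot, on one side or the other. Origin: centre of its underside. Leave it.
- steel_cup: Steel cup, 74 mm diameter, 82 mm tall, on the table beside the cooker, level with the pot, on the side where the bottle is not. Origin: centre of its underside. Leave it.
- shaker: Glass salt shaker with steel top, 42 mm diameter, 68 mm tall, on the table in front of the cooker. Origin: centre of its underside. Leave it.

How it is judged (in metres and radians):
At the end, for the whole second after the job is handed in: The dial rests in the notch of step five (within 0.15 rad of 3.14), the rocker is fully on (above 0.30 rad), the pot is within 20 mm and every other thing within 25 mm of where it started (value of joint dial between 2.99 and 3.29 rad and value of joint rocker above 0.3 rad and distance of pot from where it was at the start of the episode below 0.02 m and distance of each of spoon, tuna_can, box_closed, sauce_bottle, steel_cup, shaker from where it was at the start of the episode below 0.025 m); the robot touches nothing.
It fails at once if the pot is lifted, tipped or shifted (more than 20 mm or 0.15 rad) (distance of pot from where it was at the start of the episode above 0.02 m or angle between pot's own z axis and vertical above 0.15 rad).
It fails at once if another thing is picked up or pushed about (more than 25 mm) (distance of any of spoon, tuna_can, box_closed, sauce_bottle, steel_cup, shaker from where it was at the start of the episode above 0.025 m).
It fails at once if the dial is pinched: the gripper straddles its bar grip, the grasp point over the dial's axis (within 14 mm) and less than 13 mm above the bar's top (horizontal distance between the grasp point and dial_axis below 0.014 m and z of the grasp point in the frame of dial_axis below 0.013 m).
It also fails if it takes over 45 s, if anything falls off the work surface, if the arm or the gripper's body presses on something with over 40 N, if the wrist force passes 120 N, or if a joint passes its speed limit or range.

ROBOT

A 6-joint arm with a two-finger parallel gripper is mounted at the origin on the work surface. World frame = base frame: x ahead of the robot, y to its left, z up, the work surface at z = 0. Lengths are in m, angles in degrees, forces in N, time in s.
With the tool pointing down it reaches from about 0.4 to 0.825 m from the base axis. Payload 7 kg.
Tool frame: the origin (TCP) lies at the very end of the fingers, on their centre line; the grasp point (between the pads) lies 19 mm behind it (r.hold_point_z is the distance from the TCP to the grasp point, in m); z points along the fingers, y is the line along which they close (so a half turn about z gives the same grasp; the last joint's range is limited). The gripper opens to 88 mm and grips with 3 to 60 N. Pads are 19 mm wide; open, the fingers measure 130 mm over their backs; the gripper's body (78 mm by 193 mm) begins 47 mm behind the grasp point.
Start: joints at [86.465, 20.546, 0.682, 0, -70.136, -16.507], TCP at [0.231, 0.634, 0.227] pointing down, gripper open.
Joint ranges: [-176.03, 176.03], [-82.01, 121.73], [-58.28, 71.71], [-173.87, 95.51], [-174.79, -0.11], [-173.66, 173.66]. Speed limits (degrees/s): [136.94, 136.94, 172.46, 180, 180, 180].

INTERFACE

Orientations are given as [roll, pitch, yaw] about the fixed x, y, z axes, in that order (R = Rz(yaw) Ry(pitch) Rx(roll)).
In Python, from plant import telemetry, vision, workorder, r gives the robot as it stands.
- The arm moves only by the tool move_arm, never from a script. Its argument "plan" is a list of rows, each a list of 7 numbers: the opening, from -1 (shut) to 1 (fully open), so that 0 is half open, then the shift along the world's x, y, z in m, then the turn, a rotation vector about the world's x, y, z in degrees. In form: [[fingers, dx, dy, dz, ax, ay, az], ...]. A call has 1 to 20 rows; each row shifts and turns the commanded pose from where the row before left it; what a row does not reach is not made up. A row lasts 1/8 s, in which the tool goes at most 62.5 mm and 10.7 degrees, less where a joint would pass 70% of its speed; a pose out of reach is approached as far as the arm can. A call is refused whole if a number of a shift passes 0.0625 or a number of a turn 10.7, either way. A call with a gripper value outside its range is refused whole. The fingers move at their own pace and stop on an object; "force" is the grip in N (left out, the last holds). Time passes only in rows, so rows that do not move let the fingers close. It gives the time, the measured TCP pose, the force, the opening and the grip force at its end, in the units of the state.
- telemetry.get_state(): the state, without advancing time (a new reading comes with each control period).
- vision.capture(name): name is "side" or "top"; returns a dict with "img" (400x640x3 uint8, red, green, blue), "depth" (400x640 float32, m along the optical axis (not along the pixel's ray), 0 where there is no reading), "intrinsics" (3x3 intrinsics, pixels), "R" (3x3) and "t" (3): a world point X has camera coordinates R X + t. Camera axes: x right, y down, z forward; pixel columns grow to the right and rows downward; lengths in m; the calibration is good to about 2 mm. A picture is of the moment at which its call begins.
- workorder.close_job(): hands the job in; it is judged then, once.
The state is a dict: "time_s": time; "joints": joint angles; "qd": joint speeds; "joint_torque": joint torques, N m; "tcp_pos": TCP position; "eef_rot": TCP orientation; "contact_force": force on the tool from outside, world axes, zero at the start; "moment": the same for the moment, N m; "gripper_width": finger opening in m; "gripper_force": force on a finger pad.
Only numpy, scipy, OpenCV 4.12 (cv2) and the standard library are available. Lean on these libraries where they do the work, as an engineer would, in place of code of your own. Each camera call takes 0.05 s, during which the arm holds its last target. There are 200 camera calls.

## Working session

There is one attempt and no reset: what is moved stays moved. The work goes in short steps, Python scripts to look and compute and a tool call to move; the robot and the scene stay as the last step left them, time stands still between calls to the robot, and variables do not carry over. Pictures are saved under pics/ and viewed, at most 10 in all, crops included, and the job is handed in when it is done.

Besides the shell and the picture viewer there is one more tool, called after "Request:" by a JSON object that holds its "api" and its "payload". move_arm: Moves the arm, as the interface text tells. Its arguments: {"type":"object","properties":{"plan":{"type":"array"},"force":{"type":"number"}},"required":["plan"]}

```bash
mkdir -p pics; ls; python3 - <<'E'
from plant import telemetry, vision, workorder, r
import cv2,numpy as np
for n in("top","side"):
    c=vision.capture(n); cv2.imwrite(f"pics/{n}0.png",c["img"][:,:,::-1]); np.savez(f"{n}0.npz",**c)
    print(n,c["intrinsics"],c["R"],c["t"])
print(telemetry.get_state(), r.hold_point_z)
E
```

```text
pics
top [[491.61508833   0.         320.86646063]
 [  0.         491.61508833 204.55286823]
 [  0.           0.           1.        ]] [[-0.02472067 -0.99957363  0.01553851]
 [-0.99604902  0.02330138 -0.08569362]
 [ 0.08529501 -0.01759552 -0.99620036]] [0.04090907 0.57926605 1.24941666]
side [[366.63617732   0.         320.35912061]
 [  0.         366.63617732 203.15616061]
 [  0.           0.           1.        ]] [[-0.99852914 -0.04990727 -0.02118529]
 [-0.02087864  0.71456377 -0.69925868]
 [ 0.05003633 -0.69778785 -0.71455474]] [0.55967857 0.05630653 0.78373799]
{'time_s': 0.1, 'joints': array([ 8.64649607e+01,  2.05865968e+01,  6.36730302e-01, -1.62524258e-02,
       -7.01369661e+01, -1.65075593e+01]), 'qd': array([-0.01197441, -0.05394904,  0.16628692,  0.16428423,  0.05487187,
       -0.03525184]), 'joint_torque': array([-1.58567611e-03, -5.84161878e+01,  2.93750435e+01,  7.01549202e+00,
        1.01680134e-02, -5.73505872e-05]), 'tcp_pos': array([0.23121075, 0.63367428, 0.22571193]), 'eef_rot': array([ 1.79912405e+02, -1.00255009e-02, -2.00481246e+01]), 'contact_force': array([-0.46583779, -0.25334164,  0.68058986]), 'moment': array([-0.00660198, -0.02832936,  0.02385291]), 'gripper_force': 0.0, 'gripper_width': 0.08793856691779767} 0.0188
```

View pics/top0.png

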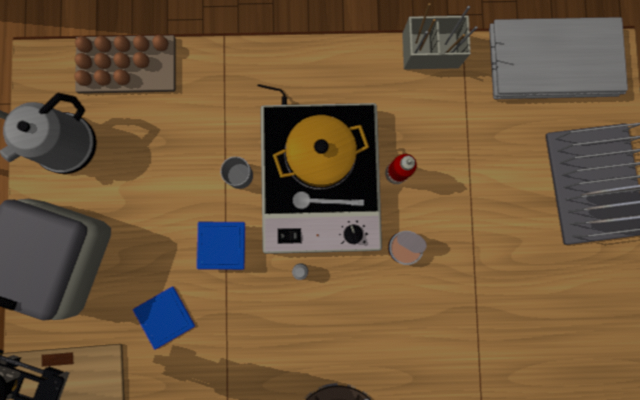

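View pics/side0.png

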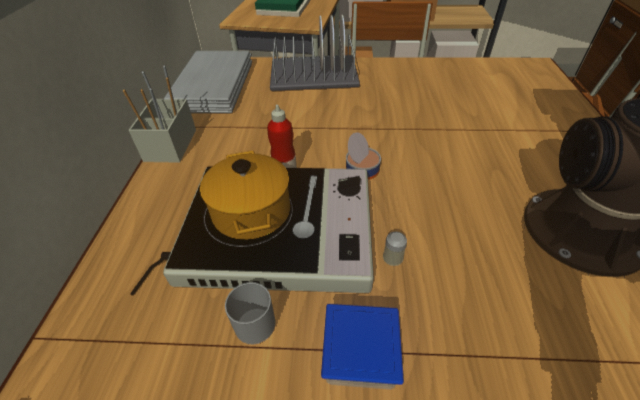

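The top view shows the cooker at px x 263–380, y 105–251, with the dial near (353,234) and the rocker near (289,236). In the side view the dial is at (349,185) and the rocker at (348,246). The arm is clear of both views.

```bash
cat > h.py <<'E'
import numpy as np,cv2
def ray(c,u,v):
    K,R,t=c["intrinsics"],c["R"],c["t"]
    d=R.T@np.linalg.solve(K,np.array([u,v,1.])); return -R.T@t,d
def plane(c,u,v,z):
    o,d=ray(c,u,v); return o+d*(z-o[2])/d[2]
def tri(a,pa,b,pb):
    (o,d),(p,e)=ray(a,*pa),ray(b,*pb)
    s=np.linalg.lstsq(np.c_[d,-e],p-o,rcond=None)[0]
    x,y=o+d*s[0],p+e*s[1]; return (x+y)/2,np.linalg.norm(x-y)
def proj(c,X):
    p=c["intrinsics"]@(c["R"]@X+c["t"]); return p[:2]/p[2]
E
python3 - <<'E'
from h import *
T,S=np.load("top0.npz"),np.load("side0.npz")
def blobs(c,x0,y0,x1,y1,th=60):
    g=c["img"].max(2)[y0:y1,x0:x1]; n,l,s,ce=cv2.connectedComponentsWithStats((g<th).astype(np.uint8))
    return [(s[i][:5]+[x0,y0,0,0,0],ce[i]+[x0,y0]) for i in range(1,n) if s[i][4]>40]
for n,c,rs in(("top",T,[(335,217,372,250),(272,222,308,250)]),("side",S,[(333,173,366,203),(333,230,366,265)])):
    for q in rs:print(n,blobs(c,*q))
# deck in top: bright, unsaturated
im=T["img"].astype(int); m=((im.min(2)>120)&(im.max(2)-im.min(2)<40)).astype(np.uint8); m[:,:255]=0;m[:205]=0;m[262:]=0;m[:,385:]=0
m=cv2.morphologyEx(m,cv2.MORPH_CLOSE,np.ones((25,25)))
cs=max(cv2.findContours(m,0,2)[0],key=cv2.contourArea); b=cv2.boxPoints(cv2.minAreaRect(cs)); print(b)
for p in b: print(plane(T,*p,.062).round(4))
for n,c,(x0,y0,x1,y1) in(("t",T,(270,212,380,252)),("s",S,(320,165,375,275))):
    k=7 if n=="t" else 5
    cv2.imwrite(f"pics/{n}c.png",cv2.resize(c["img"][y0:y1,x0:x1,::-1],None,fx=k,fy=k,interpolation=2))
E
```

```text
top [(array([344, 225,  19,  19, 268]), array([353.26492537, 234.19776119]))]
top [(array([278, 229,  23,  14, 314]), array([288.89808917, 235.50636943]))]
side [(array([338, 177,  22,  19, 326]), array([349.3803681 , 186.16257669]))]
side [(array([339, 234,  20,  26, 470]), array([348.61489362, 247.37234043]))]
[[263. 251.]
 [263. 205.]
 [379. 205.]
 [379. 251.]]
[0.4642 0.1746 0.062 ]
[0.5791 0.1729 0.062 ]
[ 0.5723 -0.1188  0.062 ]
[ 0.457  -0.1148  0.062 ]
```

View pics/tc.png

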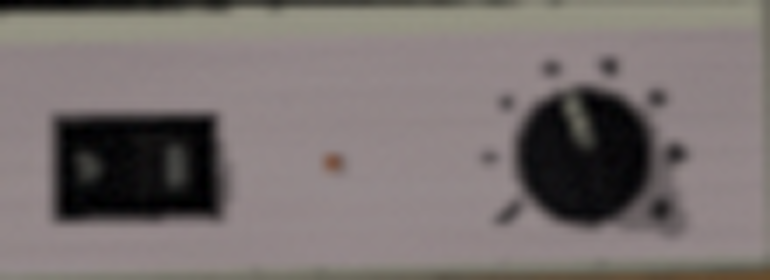

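View pics/sc.png

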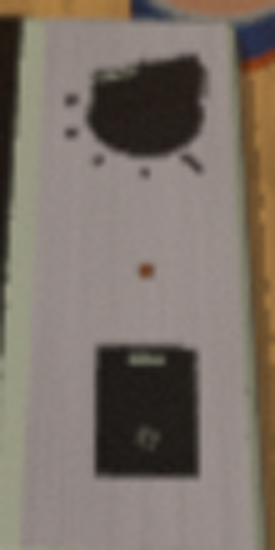

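The dial pointer stands at dot 3, at crop px (572,95), so it needs two clicks clockwise. The dots' centre is crop (583,155). The rocker's dash, its on end, is on the right at crop (176,165), toward the dial, and the bezel centre is (136,167). Next I compute the frame.

```bash
python3 - <<'E'
from h import *
T,S=np.load("top0.npz"),np.load("side0.npz")
t=lambda x,y:((x+.5)/7-.5+270,(y+.5)/7-.5+212)
s=lambda x,y:((x+.5)/5-.5+320,(y+.5)/5-.5+165)
for n,a,b in(("off",(510,212),(192,162)),("d1",(488,157),(145,172)),("d2",(507,102),(98,160)),("d3",(551,68),(71,133)),("led",(333,161),(147,271)),("rock",(176,165),(147,360)),("ptr",(570,97),(97,75)),("bezel",(136,167),(147,411))):
    X,e=tri(T,t(*a),S,s(*b)); print(n,X.round(4),round(e,4))
D=plane(T,*t(583.3,155),.062); B=plane(T,*t(136,167),.064)
print("D",D,"B",B); v=(B-D)[:2]; print("dist",np.linalg.norm(v))
y=v/np.linalg.norm(v); x=np.array([y[1],-y[0]]); print("yaw",np.degrees(np.arctan2(x[1],x[0])))
o=D[:2]+.147*x+.078*y; print("origin",o,"on end",o-.147*x+(.082-.016)*y)
P=plane(T,*t(570,97),.091)[:2]-D[:2]; print("ptr rel cooker",np.degrees(np.arctan2(P@y,P@x)),np.linalg.norm(P))
# depth heights
for c,p in((T,t(583,155)),(T,t(300,200)),(T,t(176,165)),(S,s(147,300)),(S,s(147,110))):
    u,w=map(round,p); z=c["depth"][w,u]; o_,d=ray(c,u,w); print((o_+d*z).round(4))
# can / shaker rough extents: points from depth near dial, above .03
for c in(T,S):
    v,u=np.mgrid[:400,:640]; z=c["depth"]; Pc=np.linalg.solve(c["intrinsics"],np.c_[u.ravel(),v.ravel(),np.ones(u.size)].T)*z.ravel()
    W=(c["R"].T@(Pc-c["t"][:,None])).T
    q=W[(W[:,2]>.02)&(W[:,2]<.3)&(W[:,1]<-.125)&(W[:,1]>-.28)&(W[:,0]>.38)&(W[:,0]<.56)]; print("can",q.min(0),q.max(0))
    q=W[(W[:,2]>.08)&(W[:,2]<.3)&(W[:,1]<.4)&(W[:,1]>-.13)&(W[:,0]>.35)&(W[:,0]<.6)]; print("tall near",q.min(0),q.max(0))
    q=W[(W[:,2]>.02)&(W[:,2]<.3)&(W[:,1]<.2)&(W[:,1]>-.1)&(W[:,0]>.3)&(W[:,0]<.455)]; print("shaker",q.min(0),q.max(0))
E
```

```text
off [ 0.4811 -0.024   0.0606] 0.002
d1 [ 0.501  -0.0166  0.0613] 0.0017
d2 [ 0.5207 -0.0241  0.0605] 0.0013
d3 [ 0.5326 -0.0402  0.0607] 0.0012
led [0.5006 0.0389 0.0604] 0.0023
rock [0.5008 0.0946 0.0721] 0.0013
ptr [ 0.5213 -0.0444  0.0909] 0.0001
bezel [0.5006 0.1093 0.06  ] 0.0016
D [ 0.50171186 -0.05078567  0.062     ] B [0.50127374 0.10905968 0.064     ]
dist 0.15984594800351082
yaw 0.15704174932306367
origin [0.64849751 0.02761695] on end [0.50131717 0.09321379]
ptr rel cooker 17.882386923558563 0.020671258942084325
[ 0.5003 -0.0488  0.0895]
[0.4885 0.052  0.0665]
[0.5017 0.0937 0.0746]
[0.4997 0.0576 0.0629]
[ 0.4994 -0.0448  0.0697]
can [ 0.4218807  -0.22774272  0.02177742] [ 0.50618111 -0.14348398  0.09723201]
tall near [ 0.47823167 -0.06041703  0.0805966 ] [0.58352135 0.00512086 0.09565703]
shaker [0.39250906 0.06617922 0.02487268] [0.43107361 0.10366049 0.07355163]
can [ 0.42088174 -0.22703006  0.0200106 ] [ 0.50525728 -0.14084894  0.09461688]
tall near [ 0.47668521 -0.05706095  0.08001471] [ 0.52338629 -0.03464518  0.09328941]
shaker [0.39065378 0.07277548 0.02034172] [0.42947947 0.10940258 0.0701385 ]
```

The geometry agrees with the text:
- **Dial–rocker distance:** 159.8 mm (160 given).
- **Cooker yaw:** about 0.
- **Dial axis:** (0.501, −0.051).
- **Rocker on end:** (0.501, 0.094).
- **Pointer:** +18° from the cooker's +x, which is step 3, at height 0.091.

I'll move above the rocker with the fingers shut and then look at the fingertip shape.

Request:
{"api": "move_arm", "payload": {"plan": [[-1,0.01,-0.05,0.01,0,0,2],[-1,0.01,-0.05,0.01,0,0,2],[-1,0.01,-0.05,0.01,0,0,2],[-1,0.03,-0.05,0,0,0,2],[-1,0.03,-0.05,0,0,0,2],[-1,0.03,-0.05,0,0,0,2],[-1,0.03,-0.05,0,0,0,2],[-1,0.03,-0.05,0,0,0,2],[-1,0.03,-0.05,0,0,0,2],[-1,0.03,-0.05,0,0,0,2],[-1,0.03,-0.05,0,0,0,0],[-1,0,-0.01,-0.045,0,0,0],[-1,0,-0.01,-0.045,0,0,0],[-1,0,0,0,0,0,0],[-1,0,0,0,0,0,0]], "force": 20}}

```text
time_s: 1.98
tcp_pos: [0.5023, 0.0646, 0.1681]
eef_rot: [-180.0, -0.1, -0.0]
contact_force: [-0.1, -0.3, 0.1]
gripper_width: 0.0003
gripper_force: 0.0
```

```bash
python3 - <<'E'
from plant import telemetry, vision
import cv2,numpy as np
from h import *
c=vision.capture("side"); np.savez("side1.npz",**c)
s=telemetry.get_state(); print(s["time_s"],s["tcp_pos"],s["eef_rot"],s["contact_force"],s["gripper_width"])
print(proj(c,s["tcp_pos"]))
cv2.imwrite("pics/side1.png",cv2.resize(c["img"][60:280,240:440,::-1],None,fx=2.7,fy=2.7,interpolation=2))
E
```

```text
2.025 [0.50261    0.06497291 0.16855484] [-1.79955314e+02 -1.55339551e-01  7.22577739e-03] [0.23790823 0.32638434 1.16590368] 0.00023823723122932183
[349.43102794 188.54822607]
```

View pics/side1.png

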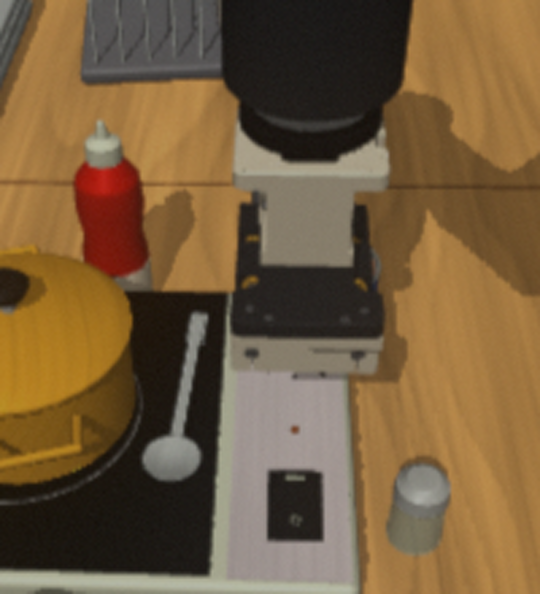

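The gripper body hides the fingertips. I'll press the rocker with the tool turned 90°, because the known 19 mm pad width then lies along its length. First I check joint 6 to see which way to turn.

```bash
python3 - <<'E'
from plant import telemetry
print(telemetry.get_state()["joints"].round(1))
from h import *
T=np.load("top0.npz"); c=T
v,u=np.mgrid[:400,:640]; z=c["depth"]; Pc=np.linalg.solve(c["intrinsics"],np.c_[u.ravel(),v.ravel(),np.ones(u.size)].T)*z.ravel()
W=(c["R"].T@(Pc-c["t"][:,None])).T
q=W[(W[:,2]>.1)&(W[:,2]<.25)&(W[:,1]<.2)&(W[:,1]>-.12)&(W[:,0]>.5)&(W[:,0]<.9)]; print("pot",np.percentile(q,[.2,99.8],axis=0))
E
```

```text
[ 29.6   7.3 -25.2   0.  -57.4  60.3]
pot [[ 0.61808064 -0.08227848  0.10222967]
 [ 0.78165444  0.13702438  0.19583302]]
```

Request:
{"api": "move_arm", "payload": {"plan": [[-1,0,0.013,0,0,0,-10],[-1,0,0.013,0,0,0,-10],[-1,0,0,0,0,0,-10],[-1,0,0,0,0,0,-10],[-1,0,0,0,0,0,-10],[-1,0,0,0,0,0,-10],[-1,0,0,-0.02,0,0,-10],[-1,0,0,-0.03,0,0,-10],[-1,0,0,-0.02,0,0,-10],[-1,0,0,0,0,0,0],[-1,0,0,-0.01,0,0,0],[-1,0,0,0,0,0,0],[-1,0,0,0,0,0,0]]}}

```text
time_s: 3.65
tcp_pos: [0.5017, 0.0903, 0.0871]
eef_rot: [-180.0, 0.0, -90.0]
contact_force: [0.1, -0.4, -0.6]
gripper_width: 0.0003
gripper_force: 0.0
```

Request:
{"api": "move_arm", "payload": {"plan": [[-1,0,0,-0.004,0,0,0],[-1,0,0,-0.004,0,0,0],[-1,0,0,-0.002,0,0,0],[-1,0,0,-0.002,0,0,0],[-1,0,0,-0.002,0,0,0],[-1,0,0,-0.002,0,0,0],[-1,0,0,0,0,0,0],[-1,0,0,0,0,0,0]]}}

```text
time_s: 4.65
tcp_pos: [0.5013, 0.0902, 0.0705]
eef_rot: [180.0, 0.0, -90.0]
contact_force: [-0.6, -0.4, 0.2]
gripper_width: 0.0003
gripper_force: 0.0
```

Request:
{"api": "move_arm", "payload": {"plan": [[-1,0,0,0.04,0,0,0],[-1,0,0,0.04,0,0,0],[-1,0,-0.02,0,0,0,10],[-1,0,-0.02,0,0,0,10],[-1,0,-0.02,0,0,0,10],[-1,0,-0.02,0,0,0,10],[-1,0,-0.018,0,0,0,10],[-1,0.013,0,0,0,0,10],[-1,0.013,0,0,0,0,10],[-1,0,0,0,0,0,10],[-1,0,0,0,0,0,10],[-1,0,0,-0.03,0,0,0],[-1,0,0,-0.03,0,0,0],[-1,0,0,-0.01,0,0,0],[-1,0,0,0,0,0,0],[-1,0,0,0,0,0,0]]}}

```text
time_s: 6.65
tcp_pos: [0.5282, -0.0077, 0.0816]
eef_rot: [-180.0, -0.1, -0.0]
contact_force: [0.0, -0.5, 0.9]
gripper_width: 0.0005
gripper_force: 0.0
```

```bash
python3 - <<'E'
from plant import telemetry, vision
import cv2,numpy as np
c=vision.capture("side")
print(telemetry.get_state()["tcp_pos"])
cv2.imwrite("pics/side2.png",cv2.resize(c["img"][140:280,300:400,::-1],None,fx=4,fy=4,interpolation=2))
E
```

```text
[ 0.52814988 -0.00768672  0.08168784]
```

View pics/side2.png

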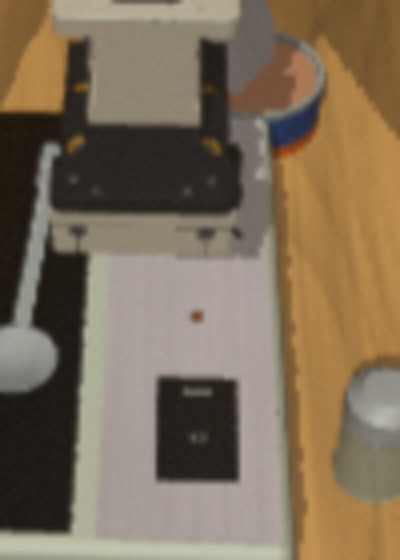

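Request:
{"api": "move_arm", "payload": {"plan": [[-1,-0.001,0,-0.004,0,0,0],[-1,0,-0.003,0,0,0,0],[-1,0,-0.003,0,0,0,0],[-1,0,-0.003,0,0,0,0],[-1,0,0,0,0,0,0],[-1,0,0,0,0,0,0]]}}

```text
time_s: 7.45
tcp_pos: [0.5264, -0.0169, 0.0766]
eef_rot: [-180.0, -0.0, -0.1]
contact_force: [-0.6, 0.4, 0.6]
gripper_width: 0.0003
gripper_force: 0.0
```

Request:
{"api": "move_arm", "payload": {"plan": [[-1,0,-0.003,0,0,0,0],[-1,0,0,0,0,0,0],[-1,0,0,0,0,0,0]]}}

```text
time_s: 7.82
tcp_pos: [0.5263, -0.0199, 0.0765]
eef_rot: [180.0, 0.0, -0.0]
contact_force: [-0.0, -0.6, -0.4]
gripper_width: 0.0005
gripper_force: 0.0
```

Request:
{"api": "move_arm", "payload": {"plan": [[-1,0,-0.003,0,0,0,0],[-1,0,0,0,0,0,0],[-1,0,0,0,0,0,0]]}}

```text
time_s: 8.2
tcp_pos: [0.5268, -0.0226, 0.0767]
eef_rot: [-180.0, -0.0, -0.0]
contact_force: [1.1, 2.7, -0.6]
gripper_width: 0.0002
gripper_force: 1.3
```

Request:
{"api": "move_arm", "payload": {"plan": [[-1,0,-0.003,0,0,0,0],[-1,0,0,0,0,0,0],[-1,0,0,0,0,0,0]]}}

```text
time_s: 8.57
tcp_pos: [0.526, -0.0262, 0.0765]
eef_rot: [180.0, 0.0, -0.1]
contact_force: [0.3, 1.4, 0.1]
gripper_width: 0.0007
gripper_force: 0.6
```

Contact came at y ≈ −0.0225, so the fingertip's half thickness is about 16 mm. I expect the half-way drop into step 4 near y −0.030 and into step 5 near −0.040.

Request:
{"api": "move_arm", "payload": {"plan": [[-1,0,-0.002,0,0,0,0],[-1,0,0,0,0,0,0],[-1,0,0,0,0,0,0]]}}

```text
time_s: 8.95
tcp_pos: [0.5259, -0.0282, 0.0764]
eef_rot: [180.0, 0.1, -0.1]
contact_force: [-0.1, -0.0, 0.4]
gripper_width: 0.0005
gripper_force: 0.0
```

Request:
{"api": "move_arm", "payload": {"plan": [[-1,0,-0.002,0,0,0,0],[-1,0,0,0,0,0,0],[-1,0,0,0,0,0,0]]}}

```text
time_s: 9.32
tcp_pos: [0.5263, -0.03, 0.0765]
eef_rot: [180.0, 0.0, -0.0]
contact_force: [-0.1, 0.2, 0.7]
gripper_width: 0.0004
gripper_force: 0.0
```

Request:
{"api": "move_arm", "payload": {"plan": [[-1,0,-0.002,0,0,0,0],[-1,0,0,0,0,0,0],[-1,0,0,0,0,0,0]]}}

```text
time_s: 9.7
tcp_pos: [0.5263, -0.0319, 0.0766]
eef_rot: [-180.0, -0.0, -0.0]
contact_force: [0.0, -0.4, -0.5]
gripper_width: 0.0002
gripper_force: 0.0
```

Request:
{"api": "move_arm", "payload": {"plan": [[-1,0,-0.002,0,0,0,0],[-1,0,0,0,0,0,0],[-1,0,0,0,0,0,0]]}}

```text
time_s: 10.07
tcp_pos: [0.5264, -0.0337, 0.0766]
eef_rot: [-180.0, -0.0, -0.0]
contact_force: [-0.3, 3.9, -0.3]
gripper_width: 0.0004
gripper_force: 1.4
```

Request:
{"api": "move_arm", "payload": {"plan": [[-1,0,-0.002,0,0,0,0],[-1,0,0,0,0,0,0],[-1,0,0,0,0,0,0]]}}

```text
time_s: 10.45
tcp_pos: [0.5263, -0.036, 0.0766]
eef_rot: [180.0, 0.0, -0.0]
contact_force: [-0.4, 1.5, -0.1]
gripper_width: 0.0004
gripper_force: 0.8
```

Request:
{"api": "move_arm", "payload": {"plan": [[-1,0,-0.0015,0,0,0,0],[-1,0,0,0,0,0,0],[-1,0,0,0,0,0,0]]}}

```text
time_s: 10.82
tcp_pos: [0.5263, -0.0376, 0.0766]
eef_rot: [180.0, 0.0, -0.0]
contact_force: [-0.2, 0.4, 0.1]
gripper_width: 0.0006
gripper_force: 0.1
```

Request:
{"api": "move_arm", "payload": {"plan": [[-1,0,-0.0015,0,0,0,0],[-1,0,0,0,0,0,0],[-1,0,0,0,0,0,0]]}}

```text
time_s: 11.2
tcp_pos: [0.5263, -0.039, 0.0765]
eef_rot: [180.0, 0.0, -0.0]
contact_force: [1.7, -0.3, 0.5]
gripper_width: 0.0009
gripper_force: 0.0
```

Request:
{"api": "move_arm", "payload": {"plan": [[-1,0,-0.001,0,0,0,0],[-1,0,0,0,0,0,0],[-1,0,0,0,0,0,0]]}}

```text
time_s: 11.58
tcp_pos: [0.5263, -0.0399, 0.0765]
eef_rot: [180.0, 0.0, -0.0]
contact_force: [0.3, 0.5, -0.3]
gripper_width: 0.0006
gripper_force: 0.0
```

The force dropped to zero, as it would after the second drop. I'll back off and move clear to look.

Request:
{"api": "move_arm", "payload": {"plan": [[-1,0,0.01,0,0,0,0],[-1,0,0,0.04,0,0,0],[-1,0,0,0.05,0,0,0],[-1,0,0,0.05,0,0,0],[-1,-0.02,-0.05,0,0,0,0],[-1,-0.02,-0.05,0,0,0,0],[-1,-0.02,-0.05,0,0,0,0],[-1,-0.02,-0.05,0,0,0,0],[-1,0,-0.05,0,0,0,0],[-1,0,-0.02,0,0,0,0],[-1,0,0,0,0,0,0],[-1,0,0,0,0,0,0]]}}

```text
time_s: 13.08
tcp_pos: [0.4464, -0.2992, 0.2164]
eef_rot: [-180.0, 0.0, -0.0]
contact_force: [0.2, 0.8, -0.2]
gripper_width: 0.0003
gripper_force: 0.0
```

```bash
python3 - <<'E'
from plant import telemetry, vision
import cv2,numpy as np
c=vision.capture("top");np.savez("top3.npz",**c);d=vision.capture("side");np.savez("side3.npz",**d)
print(telemetry.get_state()["tcp_pos"])
a=cv2.resize(c["img"][212:252,270:380,::-1],None,fx=7,fy=7,interpolation=2)
b=cv2.resize(d["img"][165:275,320:375,::-1],None,fx=5,fy=5,interpolation=2)
cv2.imwrite("pics/t3.png",a);cv2.imwrite("pics/s3.png",b)
# what changed elsewhere
for n,x in(("top",c),("side",d)):
    o=np.load(n+"0.npz")["img"]; m=(cv2.absdiff(o,x["img"]).max(2)>60).astype(np.uint8)
    k,l,s,ce=cv2.connectedComponentsWithStats(m)
    print(n,[tuple(map(int,s[i])) for i in range(1,k) if s[i][4]>25])
E
```

```text
[ 0.44654325 -0.29897928  0.2166602 ]
top [(375, 192, 15, 60, 365), (368, 192, 249, 208, 24080), (0, 354, 69, 46, 1993)]
side [(359, 4, 7, 10, 56), (359, 19, 41, 24, 575), (369, 57, 11, 13, 119), (599, 107, 8, 9, 34), (559, 117, 30, 66, 1198), (352, 176, 9, 8, 36), (604, 207, 36, 11, 174)]
```

View pics/t3.png

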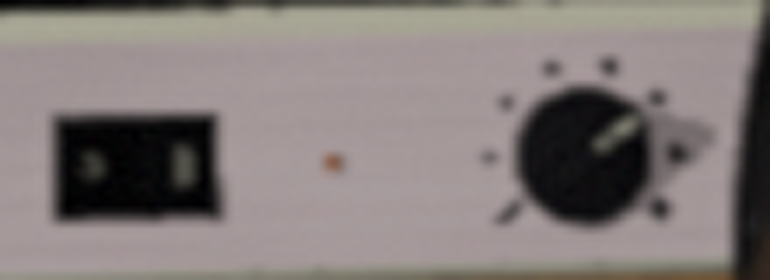

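View pics/s3.png

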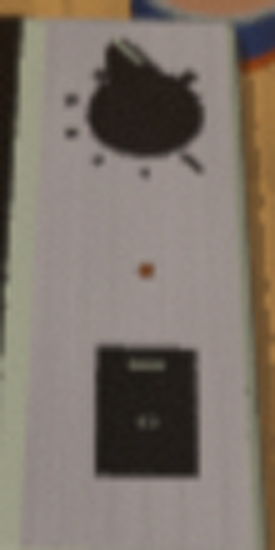

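The pointer line runs from crop (595,148) to (637,118), which is 54° clockwise of the cooker's +x, at dot 5. The rocker's ring end rose (side crop y 437→421) and its dash end sank (360→365), so it has tipped on. Nothing else changed in either view apart from the arm and its shadow.

```bash
python3 -c "
from plant import workorder
print(workorder.close_job())"
```

```text
the job is handed in; nothing more can be done
None
```

The job is handed in: the last pictures show the rocker tipped on, the dial at step five and nothing else moved, but the hand-in returned no verdict.

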